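# Slide the gel plate over the light box's edge and load it into the reader

### The arm

A 6-joint arm with a two-finger parallel gripper is mounted at the origin on the work surface. World frame = base frame: x ahead of the robot, y to its left, z up, the work surface at z = 0. Lengths are in mm, angles in degrees, forces in N, time in s.
With the tool pointing down it reaches from about 300 to 850 mm from the base axis. Payload 4.2 kg.
Tool frame: the origin (TCP) lies midway between the tips of the shut fingers; the grasp point (between the pads) lies 19 mm behind it (env.hold_point_z is the z of the grasp point in the tool frame, in mm); z points along the fingers, y is the direction in which the jaws open and shut (so a half turn about z gives the same grasp; the last joint's range is limited). The gripper opens to 91 mm and grips with 3 to 60 N. Pads are 32 mm wide; open, the fingers measure 118 mm over their backs; the gripper's body (76 mm by 178 mm) begins 60 mm behind the grasp point.
Start: joints at [-66.75, 18.312, 89.639, -0, 72.044, -1.146], TCP at [237.508, -523.673, 213.976] pointing down, gripper open.
Joint ranges: [-177.97, 177.97], [-48.28, 115.42], [12.27, 149.76], [-77.06, 257.06], [2.81, 150.46], [-146.56, 146.56]. Speed limits (degrees/s): [147.25, 147.25, 180, 180, 180, 180].

### API

Orientations are given as [roll, pitch, yaw] about the fixed x, y, z axes, in that order (R = Rz(yaw) Ry(pitch) Rx(roll)).
In Python, from workcell import env, grab_frame, camera_params, spotter gives the robot as it stands. The module is installed in compiled form; this text tells all that it offers.
- The arm moves only by the shell command python3 -m jog 'ROWS' [FORCE]. ROWS is text: rows parted by semicolons, each of 7 numbers parted by spaces: the turn, a rotation vector about the world's x, y, z in units of 5 degrees (1.0 is 5 degrees), then the shift along the world's x, y, z in units of 25 mm (1.0 is 25 mm), then the opening, from 0 (shut) to 1 (fully open). A call has 1 to 5 rows; each row is the pose to reach, as a shift and turn from the pose commanded when the call began; what a row does not reach only later rows make up. A row lasts 1/8 s, in which the tool goes at most 62.5 mm and 10.7 degrees, less where a joint would pass 70% of its speed; a pose out of reach is approached as far as the arm can. A call with a gripper value outside its range is refused whole. The fingers move at their own pace and stop on an object; FORCE is the grip in N (left out, the last holds). Time passes only in rows, so rows that repeat a pose let the fingers close. It gives the time, the measured TCP pose, the force and the opening at its end, in the units of the state.
- env.state(): the state, without advancing time (a new reading comes with each control period).
- grab_frame(name): name is "scene" or "top" or "wrist"; returns the picture (384x512x3 uint8, red, green, blue); there is no depth.
- camera_params(name): a dict with "K" (3x3 intrinsics, pixels), "rvec" (rotation vector, rad) and "tvec" (3), from world to camera coordinates, as OpenCV has them. Camera axes: x right, y down, z forward; pixel columns grow to the right and rows downward; lengths in mm; the calibration is good to about 2 mm. A picture is of the moment at which its call begins: read the wrist's pose just before it. camera_params takes no time and is no camera call; for the wrist camera it gives the pose at the moment of the call.
- env.job_done(): hands the job in, once; it reports no verdict.
Trained networks look in the newest picture that a camera, given by its name, has taken for a name from the list of things; names that differ only in an ending like _2 or _b are one class to them, and where a whole thing is asked for, a point or a joint stands for the part that bears it (a point fixed in the world has none). Each returns a list of dicts, best first, with "conf" (0 to 1); they miss things now and then, are a little off and sometimes report something else, mostly with a low value. They report only what shows in the picture. A call takes as long as a camera call. They do not tell look-alikes from the thing itself.
- spotter.look_for(query, camera): "box" ([left, top, width, height] in pixels, round what is visible of it).
- spotter.trace(query, camera): "region" (384x512 bool, what is visible of it) and "box" ([left, top, width, height] in pixels, round what is visible of it).
The state is a dict: "time_s": time; "qpos": joint angles; "qvel": joint speeds; "effort": joint torques, N m; "ee_pos": TCP position; "ee_rot": TCP orientation; "force": force on the tool from outside, world axes, zero at the start; "torque": the same for the moment, N m; "gripper_width": finger opening in mm.
Only numpy, scipy, OpenCV 4.12 (cv2) and the standard library are available. Lean on these libraries where they do the work, as an engineer would, in place of code of your own. Each camera call takes 0.05 s, during which the arm holds its last target. There are 200 camera calls.

### The job

The sealed glass gel plate lies flat on the light box, too thin to be picked up there: press on it lightly and slide it towards you until about a third of it, frosted end first, juts out over the front edge, and leave it lying there for a moment. Then take that end by the plate's long sides, lift it off and feed it level into the gel reader's slot, pushing the carriage in there gently back until it stops, so that the plate is fully home, and let go. It is glass: press it down or push it with no more than about two kilos of force, do not drop it, do not lean on the instruments, and leave everything else where it stands.

Things in the scene. Friction and masses are not known exactly. Their poses are not given: they have to be found in the camera images.
- plate: the gel plate: a stained gel sealed between two glass panes, 100 (x) x 50 (y) x 3 mm, 36 g, pale green-blue with dark blue bands and an 18 mm orange frosted strip at its -x end. Origin: centre of its underside; z up. It lies on the light box, frosted end towards the box's front edge, turned up to 0.2 rad against the box. It slides easily there and in the reader (friction about 0.25)
- plate_end (a point): middle of the plate's frosted short edge (the -x end), at half thickness; axes as the plate's
- lightbox: the light box: grey casing, white luminous top 200 (x) x 260 (y) mm with flush rim, level, fixed, left or right of the reader, turned up to 0.15 rad. Origin: centre of its underside, 60 mm below the top. It stands on levelling feet: the top is 60 to 72 mm above the bench, so feel for it. x points from its front edge (the side nearest the robot) to the back
- lightbox_edge (a point): middle of the light box's front top edge, 100 mm in front of its centre; axes as the light box's. Open space below the edge, down to the bench.
- reader: the gel reader: white, fixed, raised 0 to 6 mm on its feet, turned by up to 0.12 rad. Origin: centre line, at its foot, 20 mm behind the slot's mouth; x points into the slot, z up. In front is a loading dock 140 mm wide with a clear cover, its top 70 mm above the origin (blue lead-in lip up to 74 mm); the housing behind, 200 mm wide and up to 115 mm tall, begins at x = 75 mm
- reader_mouth (a point): middle of the slot's mouth, at floor height of the slot, 58 mm above the reader's origin; axes as the reader's. The slot is level, 53 mm wide and 5.5 mm high; over its first 10 mm it is flared, at the mouth 66 mm wide and from 6 mm below to 7 mm above the slot
- reader_home (a point): where the plate's origin is when the plate is fully home (20 mm inside the mouth, on the slot floor): the plate then still juts out 30 mm in front of the mouth; axes as the reader's
- carriage (a joint): the orange carriage inside the slot, 0 m at its front position, where the plate meets it 12 mm before home; 0.012 m at its stop, with the plate fully home. It slides with about 2.5 N of dry friction (no spring) and stays where it is left; the stop is hard.
- dish: closed petri dish with a yellowish agar, 64 mm across, 14 mm tall, standing at the back of the light box; bystander (origin: centre of its underside)
- loupe: black magnifier stand-loupe, 34 mm across, 34 mm tall, standing at the back of the light box; bystander (origin: centre of its underside)
- rack: blue tube rack 120 x 62 x 58 mm with yellow-capped tubes up to 118 mm tall, far side of the bench; bystander (origin: centre of its underside)
- spool: spool of dark wire, 60 mm across, 44 mm tall, near the middle of the bench; bystander (origin: centre of its underside)
- pot: white pot of thin plastic loops, 72 mm across, sticks up to 180 mm tall, left side; bystander (origin: centre of its underside)
- bottle_a: white bottle 38 mm across, 85 mm tall, left side; bystander (origin: centre of its underside)
- bottle_b: white bottle 38 mm across, 105 mm tall, right side; bystander (origin: centre of its underside)
Things that resemble listed ones, but are neither listed nor needed, are in the scene too. Of the things like the plate, leave any that is pink or red; of the rest the smaller one is meant.

How it is judged (in metres and radians):
On the way, in this order (a step that is already met when the one before it is completed fails the run):
1. the plate lies flat and still on the light box with its frosted end 22 to 46 mm out over the front edge (x of plate_end in the frame of lightbox_edge between -0.046 and -0.022 m and z of plate in the frame of lightbox between 0.058 and 0.0625 m and angle between plate's own z axis and vertical below 0.03 rad and linear speed of plate below 0.01 m/s), for 0.2 s.
2. the plate is held in the fingers, lifted clear of the light box (contact force between the fingers and plate above 1 N and contact force between plate and lightbox below 0.01 N and z of plate in the frame of lightbox above 0.063 m), for 0.2 s.
At the end, for the whole second after the job is handed in: the plate lies level and at rest in the reader's slot, its centre within 4 mm of the home point, the carriage pushed to within 1.5 mm of its stop, and the fingers have let go (value of joint carriage above 0.0105 m and horizontal distance between plate and reader_home below 0.004 m and angle between plate's own z axis and vertical below 0.05 rad and z of plate in the frame of reader_home between -0.002 and 0.003 m and linear speed of plate below 0.01 m/s); the robot touches nothing.
It fails at once if the plate is pressed on the light box with more than 20 N (contact force between plate and lightbox above 20 N).
It fails at once if the plate is pushed against the reader with more than 20 N (contact force between plate and reader above 20 N).
It fails at once if the robot leans on the light box or the reader with more than 20 N (contact force between any of the arm, the fingers and lightbox above 20 N or contact force between any of the arm, the fingers and reader above 20 N).
It fails at once if the plate is dropped (height (world z) of plate below 0.04 m).
It fails at once if a bystander is moved more than 20 mm (distance of any of dish, loupe, rack, spool, pot, bottle_a, bottle_b from where it was at the start of the episode above 0.02 m).
It also fails if it takes over 72 s, if anything falls off the work surface, if the arm or the gripper's body presses on something with over 40 N, if the wrist force passes 120 N, or if a joint passes its speed limit or range.

## Working session

There is one attempt and no reset: what is moved stays moved. The work goes in short steps, Python scripts to look and compute and a shell command to move; the robot and the scene stay as the last step left them, time stands still between calls to the robot, and variables do not carry over. Pictures are saved under pics/ and viewed, about 8 in all and at most 12, crops included, and the job is handed in when it is done.

```bash
mkdir -p pics
cat > h.py <<'E'
import numpy as np, cv2
from workcell import env, grab_frame, camera_params, spotter
def save(im,n): cv2.imwrite('pics/'+n,cv2.cvtColor(im,cv2.COLOR_RGB2BGR))
def back(uv,z,P):
    R,_=cv2.Rodrigues(np.array(P['rvec'],float)); t=np.array(P['tvec'],float).ravel()
    uv=np.atleast_2d(np.array(uv,float))
    d=(np.linalg.inv(P['K'])@np.c_[uv,np.ones(len(uv))].T).T@R
    c=-R.T@t
    return c+d*((z-c[2])/d[:,2])[:,None]
def proj(X,P):
    return cv2.projectPoints(np.atleast_2d(np.array(X,float)),np.array(P['rvec'],float),np.array(P['tvec'],float),np.array(P['K'],float),None)[0][:,0]
E
python3 - <<'E'
from h import *
a=grab_frame('top'); save(a,'top.png'); b=grab_frame('scene')
save(cv2.resize(b,(800,600)),'scene.png')
P=camera_params('top'); print(P)
for q in ['plate','lightbox','reader','dish','loupe']:
    for d in spotter.look_for(q,'top')[:4]: print(q,np.round(d['box']),round(d['conf'],2))
s=env.state(); print(s['time_s'],s['ee_pos'],s['ee_rot'],s['force'],env.hold_point_z)
E
```

```text
{'K': array([[404.54932541,   0.        , 257.79296474],
       [  0.        , 404.54932541, 189.46650421],
       [  0.        ,   0.        ,   1.        ]]), 'rvec': array([ 2.1501244 , -2.11468403,  0.1767693 ]), 'tvec': array([   9.21331234,  592.90217874, 1330.53951991])}
plate [193. 175.  21.  31.] 0.84
plate [217. 128.  26.  25.] 0.82
plate [332. 235.  21.  41.] 0.67
plate [128. 217.  12.  14.] 0.66
lightbox [151. 161.  89.  72.] 0.57
reader [289. 126.  64.  82.] 0.94
reader [190. 175.  27.  36.] 0.17
dish [162. 166.  20.  15.] 0.7
loupe [193. 175.  20.  32.] 0.3
0.35 [ 237.45521868 -523.60123122  213.77472729] [-1.79983438e+02  4.79011652e-04  2.43961583e+01] [-0.48985948  0.6496674   0.58423396] -18.8
```

View pics/top.png

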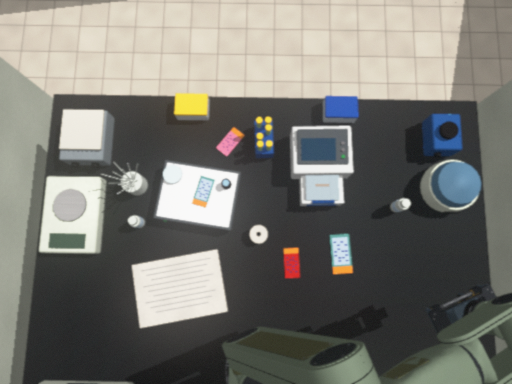

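View pics/scene.png

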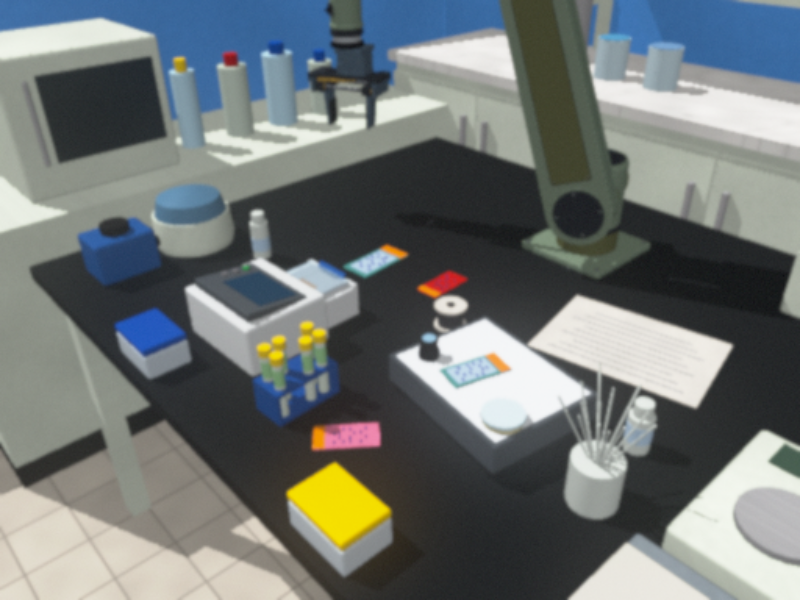

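The top view shows four plate-like things: blue-green on the light box (203,191), a larger blue-green one on the bench (342,254), a pink one (230,141) and a red one (292,263). I choose the one on the light box, because it is the smaller blue-green. The reader is at (322,165), with its dock towards the robot (lip at 322,203). Next I compute positions.

Run:
```python
from h import *
P=camera_params('top'); a=cv2.imread('pics/top.png')
print('plate',back([[203.5,190.5]],66,P).round())
for z,n,pts in [(66,'box corners',[[166,163],[239,173],[229,229],[155,219]]),(61,'lip/mouth',[[304,204],[342,203]]),(118,'housing',[[292,128],[352,126],[353,176],[292,178]]),(44,'spool',[[259,234]]),(80,'loupe',[[226,184]]),(66,'big',[[342,254]])]:
    print(n,back(pts,z,P).round().tolist())
# plate axis from blobs on the full-res crop
c=cv2.resize(a[155:240,145:245],None,fx=7,fy=7,interpolation=cv2.INTER_CUBIC); cv2.imwrite('pics/crop.png',c)
```

```text
plate [[583. 202.  66.]]
box corners [[676.0, 334.0, 66.0], [646.0, 84.0, 66.0], [455.0, 112.0, 66.0], [484.0, 360.0, 66.0]]
lip/mouth [[544.0, -137.0, 61.0], [549.0, -265.0, 61.0]]
housing [[790.0, -92.0, 118.0], [801.0, -291.0, 118.0], [631.0, -291.0, 118.0], [621.0, -92.0, 118.0]]
spool [[442.0, 12.0, 44.0]]
loupe [[604.0, 126.0, 80.0]]
big [[380.0, -261.0, 66.0]]
```

View pics/crop.png

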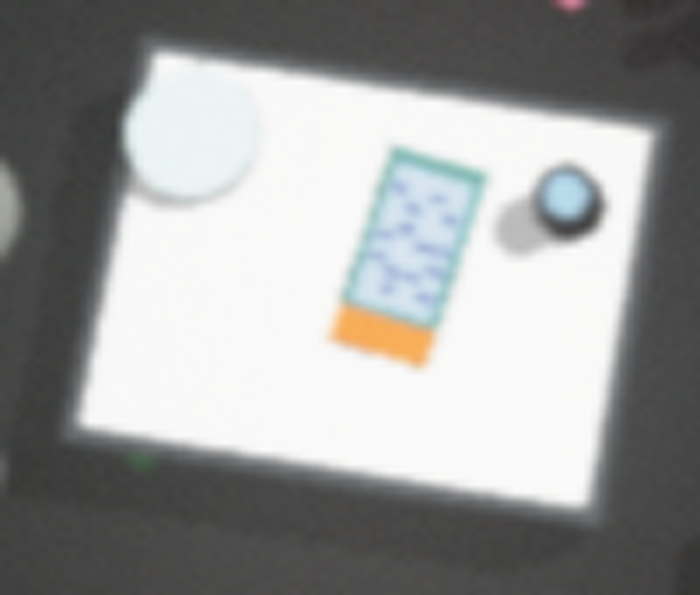

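The crop confirms the choice: orange strip facing the front edge, yaw about -18° against the box's -6.7°. The dish is at crop (190,135) and the loupe at (567,197), both clear of the path. I now move above the plate.

```bash
python3 -m jog '0 0 -2 1 2.2 0 0;0 0 -4 2 4.4 0 0;0 0 -6 3 6.6 0 0;0 0 -8 4 8.8 0 0;0 0 -8.5 4.9 10.9 0 0' && python3 -m jog '0 0 0 1 2.2 0 0;0 0 0 2 4.4 0 0;0 0 0 3 6.6 0 0;0 0 0 4 8.8 0 0;0 0 0 4.9 10.9 0 0' && python3 -m jog '0 0 0 1 2.2 0 0;0 0 0 2 4.4 0 0;0 0 0 2.6 6.7 0 0;0 0 0 2.6 6.7 0 0;0 0 0 2.6 6.7 0 0'
```

```text
time_s: 0.98
ee_pos: [360.6, -249.9, 214.2]
ee_rot: [180.0, -0.1, -18.3]
force: [1.2, -0.7, 0.8]
gripper_width: 44.0
time_s: 1.6
ee_pos: [483.1, 23.2, 214.2]
ee_rot: [-180.0, -0.1, -18.1]
force: [0.8, -0.4, 0.1]
gripper_width: 0.4
time_s: 2.22
ee_pos: [547.0, 188.3, 213.7]
ee_rot: [179.9, 0.0, -18.1]
force: [-0.4, -0.2, 0.4]
gripper_width: 0.4
```

Run:
```python
from h import *
s=env.state(); P=camera_params('wrist'); a=grab_frame('wrist'); save(a,'w1.png')
np.savez('w1.npz',**P)
R,_=cv2.Rodrigues(np.array(P['rvec'])); print('cam at',(-R.T@np.array(P['tvec'])).round(), 'look',R[2].round(2))
print(s['time_s'],s['ee_pos'],s['ee_rot'],s['qpos'],s['force'])
```

```text
cam at [611. 167. 385.] look [-0.23  0.07 -0.97]
2.225 [547.02401055 188.29063978 213.66682457] [ 1.79929931e+02  3.24532466e-02 -1.80707760e+01] [ 1.78767788e+01  1.86782011e+01  8.91415301e+01 -3.95570439e-02
  7.22476793e+01  1.25959618e+02] [-0.41979983 -0.24549202  0.38751879]
```

View pics/w1.png

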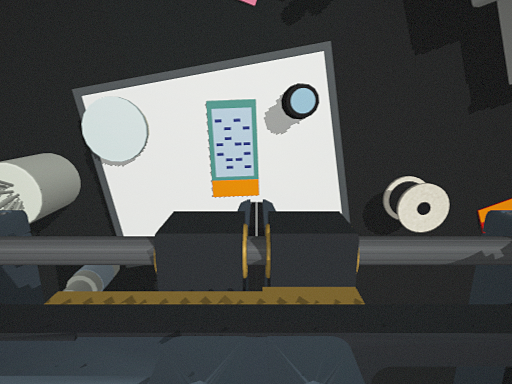

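The wrist view shows the plate with corners near (206,101), (256,99), (259,195) and (213,197). The box's back corners are near (75,92) and (330,43). Next I measure both.

```bash
cat >> h.py <<'E'
def rect(mask,z,P):
    m=cv2.morphologyEx(mask.astype(np.uint8),cv2.MORPH_CLOSE,np.ones((7,7)))
    n,l,s,_=cv2.connectedComponentsWithStats(m); i=1+np.argmax(s[1:,4])
    cs=max(cv2.findContours((l==i).astype(np.uint8),cv2.RETR_EXTERNAL,cv2.CHAIN_APPROX_NONE)[0],key=len)[:,0]
    w=back(cs,z,P)[:,:2].astype(np.float32)
    return cv2.minAreaRect(w),w
E
python3 - <<'E'
from h import *
P=dict(np.load('w1.npz')); a=cv2.imread('pics/w1.png'); h=cv2.cvtColor(a,cv2.COLOR_BGR2HSV)
M=np.zeros(h.shape[:2],bool); M[92:202,195:264]=1
m=M&(h[...,1]>45)
for z in (63,69,75): print('plate',z,rect(m,z,P)[0])
mo=M&(h[...,1]>180)&(h[...,0]<25)
print('orange',rect(mo,69,P)[0])
# box back and right edges: dark rim outer boundary from gradient lines; try inner white top
v=h[...,2]; w=((v>150)&(h[...,1]<40)); w[:, :70]=0; w[:,360:]=0; w[210:]=0
def fit(pts):
    vx,vy,x,y=cv2.fitLine(np.array(pts,np.float32),cv2.DIST_HUBER,0,.01,.01).ravel(); return np.array([x,y]),np.array([vx,vy])
b=[(c,np.argmax(w[:,c])) for c in range(160,320,4)]
r=[(511-np.argmax(w[y,::-1]),y) for y in range(60,200,4)]
for z in (63,69):
    B=back(b,z,P)[:,:2]; r_=back(r,z,P)[:,:2]
    p,d=fit(B); q,e=fit(r_); t=np.linalg.solve(np.c_[d,-e],q-p)
    print(z,'back dir',d,np.degrees(np.arctan2(d[0],-d[1])),'right dir',e,'corner',p+t[0]*d)
E
```

```text
plate 63 ((578.308837890625, 203.45367431640625), (51.060298919677734, 109.01718139648438), 73.92294311523438)
plate 69 ((578.9166259765625, 202.78201293945312), (50.109703063964844, 106.98762512207031), 73.92292785644531)
plate 75 ((579.5242919921875, 202.11036682128906), (49.15909194946289, 104.95794677734375), 73.92293548583984)
orange ((542.446533203125, 213.30923461914062), (48.90419387817383, 17.52072525024414), 74.10840606689453)
63 back dir [0.14208265 0.9898548 ] 171.83162 right dir [ 0.98958635 -0.14394026] corner [645.9811    85.997246]
69 back dir [0.14208311 0.98985475] 171.83159 right dir [ 0.98958635 -0.14394054] corner [645.32886  87.51228]
```

Plate centre is about (582,202) with yaw -16°. The box yaw is -8.2° and the middle of its front edge is about (470.5,238.6). The plate end is 66 mm inside the edge, so I slide it 102 mm and turn it +8°. First I descend and feel for the top.

```bash
cat > g.py <<'E'
import sys
from workcell import env
f=env.state()['force']; print('F',f.round(2)); sys.exit(abs(f[2])>2.0)
E
python3 -m jog '0 0 0 0.8 0.2 0 0;0 0 0 1.7 0.46 -1.5 0;0 0 0 1.7 0.46 -3.5 0;0 0 0 1.7 0.46 -5.2 0;0 0 0 1.7 0.46 -5.2 0' && python3 -m jog '0 0 0 0 0 -0.1 0;0 0 0 0 0 -0.2 0;0 0 0 0 0 -0.2 0' && python3 g.py && 
python3 -m jog '0 0 0 0 0 -0.04 0;0 0 0 0 0 -0.04 0' && python3 g.py && python3 -m jog '0 0 0 0 0 -0.04 0;0 0 0 0 0 -0.04 0' && python3 g.py && python3 -m jog '0 0 0 0 0 -0.04 0;0 0 0 0 0 -0.04 0' && python3 g.py && python3 -m jog '0 0 0 0 0 -0.04 0;0 0 0 0 0 -0.04 0' && python3 g.py && python3 -m jog '0 0 0 0 0 -0.04 0;0 0 0 0 0 -0.04 0' && python3 g.py
```

```text
time_s: 2.9
ee_pos: [587.4, 197.7, 81.2]
ee_rot: [179.7, 0.4, -18.2]
force: [0.3, -0.4, 0.1]
gripper_width: 0.8
time_s: 3.28
ee_pos: [590.6, 200.3, 80.3]
ee_rot: [-179.9, -0.1, -18.1]
force: [0.0, -0.3, -0.2]
gripper_width: 0.1
F [ 0.02 -0.31 -0.21]False
```

```bash
sed -i 's/sys.exit(\(.*\))$/sys.exit(int(\1))/' g.py
python3 -m jog '0 0 0 0 0 -0.04 0;0 0 0 0 0 -0.08 0' && python3 g.py && python3 -m jog '0 0 0 0 0 -0.04 0;0 0 0 0 0 -0.04 0' && python3 g.py && python3 -m jog '0 0 0 0 0 -0.04 0;0 0 0 0 0 -0.04 0' && python3 g.py && python3 -m jog '0 0 0 0 0 -0.04 0;0 0 0 0 0 -0.04 0' && python3 g.py && python3 -m jog '0 0 0 0 0 -0.04 0;0 0 0 0 0 -0.04 0' && python3 g.py && python3 -m jog '0 0 0 0 0 -0.04 0;0 0 0 0 0 -0.04 0' && python3 g.py&& python3 -m jog '0 0 0 0 0 -0.04 0;0 0 0 0 0 -0.04 0' && python3 g.py&& python3 -m jog '0 0 0 0 0 -0.04 0;0 0 0 0 0 -0.04 0' && python3 g.py&& python3 -m jog '0 0 0 0 0 -0.04 0;0 0 0 0 0 -0.04 0' && python3 g.py
```

```text
time_s: 3.52
ee_pos: [590.0, 200.3, 77.2]
ee_rot: [-180.0, -0.0, -18.1]
force: [0.3, 0.0, -0.1]
gripper_width: 0.5
F [ 0.35  0.   -0.13]
time_s: 3.78
ee_pos: [589.8, 200.2, 75.8]
ee_rot: [180.0, 0.0, -18.1]
force: [0.3, -0.1, -0.2]
gripper_width: 0.3
F [ 0.26 -0.12 -0.18]
time_s: 4.03
ee_pos: [589.8, 200.2, 74.9]
ee_rot: [180.0, 0.0, -18.1]
force: [-0.2, 0.4, 0.2]
gripper_width: 0.3
F [-0.21  0.36  0.19]
time_s: 4.28
ee_pos: [589.9, 200.1, 73.9]
ee_rot: [180.0, 0.0, -18.1]
force: [-0.9, -0.6, -0.1]
gripper_width: 0.2
F [-0.91 -0.58 -0.13]
time_s: 4.53
ee_pos: [589.9, 200.2, 72.9]
ee_rot: [180.0, 0.0, -18.1]
force: [0.2, -0.3, 0.1]
gripper_width: 0.9
F [ 0.17 -0.32  0.12]
time_s: 4.78
ee_pos: [589.9, 200.2, 71.9]
ee_rot: [180.0, 0.0, -18.1]
force: [-0.2, 0.2, -0.2]
gripper_width: 0.7
F [-0.17  0.16 -0.2 ]
time_s: 5.03
ee_pos: [590.0, 200.2, 71.1]
ee_rot: [-180.0, -0.0, -18.1]
force: [-0.1, 0.1, 0.9]
gripper_width: 0.6
F [-0.11  0.09  0.91]
time_s: 5.28
ee_pos: [590.0, 200.2, 71.0]
ee_rot: [-180.0, -0.0, -18.1]
force: [-1.3, 0.8, 7.6]
gripper_width: 0.4
F [-1.31  0.8   7.64]
```

The tip touches at z ≈ 71, so the box top is at about 68. The press is 7.6 N. I slide in quarters.

```bash
cat > g2.py <<'E'
import sys
from workcell import env
f=env.state()['force']; sys.exit(int(not 3.5<f[2]<13))
E
python3 -m jog '0 0 0.08 -0.2 0.03 0 0;0 0 0.16 -0.4 0.06 0 0;0 0 0.24 -0.6 0.09 0 0;0 0 0.32 -0.8 0.115 0 0;0 0 0.4 -1.0 0.145 0 0' && python3 g2.py && python3 -m jog '0 0 0.08 -0.2 0.03 0 0;0 0 0.16 -0.4 0.06 0 0;0 0 0.24 -0.6 0.09 0 0;0 0 0.32 -0.8 0.115 0 0;0 0 0.4 -1.0 0.145 0 0'
python3 - <<'E'
from h import *
P=camera_params('wrist'); a=grab_frame('wrist'); save(a,'w2.png'); np.savez('w2.npz',**P)
E
```

```text
time_s: 5.9
ee_pos: [566.1, 204.2, 71.1]
ee_rot: [-179.9, -0.2, -16.1]
force: [2.7, -0.4, 5.1]
gripper_width: 0.6
time_s: 6.52
ee_pos: [541.1, 207.9, 71.1]
ee_rot: [-179.9, -0.2, -14.1]
force: [1.9, -0.7, 5.9]
gripper_width: 0.7
```

View pics/w2.png

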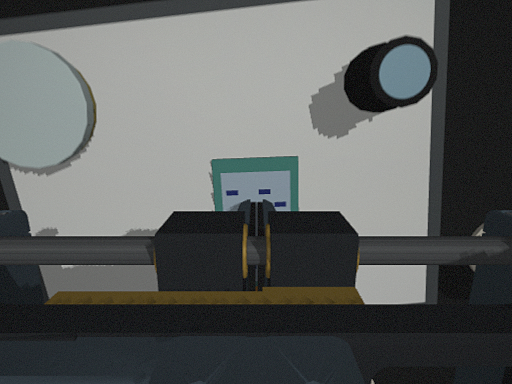

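Friction drag of about 2-2.7 N and the plate's back edge at row ~157 (columns 213-298) suggest it follows. I check that numerically, including the front-edge estimate.

Run:
```python
from h import *
P=dict(np.load('w2.npz')); s=env.state(); T=s['ee_pos']
L,R=back([[213,158],[298,156]],71,P)[:,:2]
d=R-L; print('back edge',L,R,np.linalg.norm(d),'yaw',np.degrees(np.arctan2(d[0],-d[1])), 'mid-TCP',(L+R)/2-T[:2])
y=np.radians(s['ee_rot'][2]+2); 
yw=np.arctan2(d[0],-d[1]) ; yw=np.arctan2(-d[0]*-1,-d[1])
ax=np.array([-d[1],d[0]])/np.linalg.norm(d); 
print('axis',ax,'centre',(L+R)/2-50*ax,'end',(L+R)/2-100*ax)
u=np.array([.9898,-.1425]); E0=np.array([470.5,238.6]); print('end x in edge',((L+R)/2-100*ax-E0)@u)
# box edges
im=cv2.imread('pics/w2.png',0)
for z in (68,): print(back([[437,20],[427,300],[10,28]],z,P).round(1))
```

```text
back edge [587.4338577  221.47095259] [576.73946872 174.05403249] 48.607965068779905 yaw -12.709802302235516 mid-TCP [ 41.69117169 -10.15951436]
axis [ 0.97549692 -0.2200131 ] centre [533.31181732 208.76314744] end [484.53697143 219.76380234]
end x in edge 16.57795248725285
[[628.6  87.9  68. ]
 [463.2 111.9  68. ]
 [679.8 307.1  68. ]]
```

The plate follows the tip well; its end is 16.6 mm inside the edge. Another 52.5 mm and +4.5° remain.

```bash
python3 -m jog '0 0 0.1 -0.2 0.03 0 0;0 0 0.2 -0.4 0.06 0 0;0 0 0.3 -0.6 0.09 0 0;0 0 0.4 -0.8 0.115 0 0;0 0 0.45 -1.0 0.145 0 0' && python3 g2.py && python3 -m jog '0 0 0.1 -0.2 0.03 0 0;0 0 0.2 -0.4 0.06 0 0;0 0 0.3 -0.6 0.09 0 0;0 0 0.4 -0.9 0.13 0 0;0 0 0.45 -1.08 0.155 0 0' && python3 -m jog '0 0 0 0 0 0 0;0 0 0 0 0 0.4 0;0 0 0 -0.5 0.1 2 0;0 0 0 -1.5 0.3 4 0;0 0 0 -3 0.5 5 0.8' && python3 -m jog '0 0 0 0 0 0 0.8;0 0 0 0 0 0 0.8;0 0 0 0 0 0 0.8'
python3 - <<'E'
from h import *
s=env.state();print(s['ee_pos'],s['ee_rot']); P=camera_params('wrist'); a=grab_frame('wrist'); save(a,'w3.png'); np.savez('w3.npz',**P)
b=grab_frame('top'); save(b,'top2.png')
E
```

```text
time_s: 7.2
ee_pos: [516.2, 211.5, 71.1]
ee_rot: [-179.9, -0.2, -11.8]
force: [1.6, -0.4, 5.3]
gripper_width: 0.7
time_s: 7.82
ee_pos: [489.0, 215.5, 71.1]
ee_rot: [-179.9, -0.2, -9.6]
force: [1.5, 0.5, 6.1]
gripper_width: 0.5
time_s: 8.45
ee_pos: [413.4, 228.0, 197.5]
ee_rot: [-179.9, -0.2, -9.7]
force: [-0.5, 1.2, 0.9]
gripper_width: 7.5
time_s: 8.82
ee_pos: [413.1, 227.1, 193.9]
ee_rot: [179.9, 0.1, -9.6]
force: [0.7, -0.1, -0.2]
gripper_width: 37.4
[413.13899158 227.06380022 193.88477004] [ 1.79916266e+02  8.79041298e-02 -9.63119566e+00]
```

View pics/w3.png

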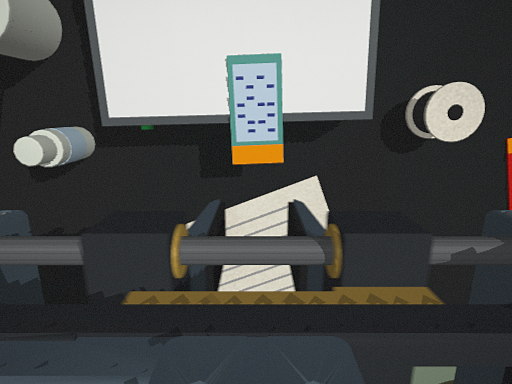

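The plate juts over the front edge. Its end corners are near (233,164) and (283,162); the front edge line runs from (104,126) to (372,119). I measure the overhang and the grasp.

Run:
```python
from h import *
P=dict(np.load('w3.npz')); a=cv2.imread('pics/w3.png'); h=cv2.cvtColor(a,cv2.COLOR_BGR2HSV)
E=back([[104,126],[372,119]],68,P)[:,:2]; print('edge corners',E,np.linalg.norm(E[1]-E[0]),'mid',E.mean(0))
d=E[1]-E[0]; u=np.array([-d[1],d[0]])/np.linalg.norm(d); print('u',u,np.degrees(np.arctan2(u[1],u[0])))
M=np.zeros(h.shape[:2],bool); M[48:168,222:290]=1
mo=M&(h[...,1]>150)&(h[...,0]<25)&(h[...,2]>100); R,w=rect(mo,71,P); print('orange',R)
m=M&(h[...,1]>60)&(h[...,2]>90); R2,_=rect(m,71,P); print('plate',R2)
for c in (np.array(R[0]),): print('orange centre in edge frame',(c-E.mean(0))@u,(c-E.mean(0))@[-u[1],u[0]])
print((w-E.mean(0))@u@np.ones(1) if 0 else ((w-E.mean(0))@u).min())
# reader from top
P=camera_params('top')
for q in ['reader']:
    for z in spotter.look_for(q,'top')[:1]: print(z['box'],z['conf'])
```

```text
edge corners [[490.74965767 362.43265094]
 [454.01487479 106.86743832]] 258.19183212456807 mid [472.38226623 234.65004463]
u [ 0.98982687 -0.14227709] -8.17963320825538
orange ((439.55987548828125, 221.1383514404297), (50.1904411315918, 18.46625518798828), 82.66423797607422)
plate ((480.0125732421875, 215.83599853515625), (50.653968811035156, 100.20123291015625), 82.5406265258789)
orange centre in edge frame -30.566079830467814 -18.04411124483744
-40.01012341825417
[165.0, 166.0, 16.5, 14.2] 0.74
```

The end is about 39.7 mm out (window 22-46) and yaw is -7.4°. It has been at rest well over 0.2 s. I grasp about 11 mm from the end and clear of the edge.

```bash
python3 -m jog '0 0 0.44 1.13 -0.25 -1 0.8;0 0 0.44 1.13 -0.25 -2.5 0.8;0 0 0.44 1.13 -0.25 -4 0.8;0 0 0.44 1.13 -0.25 -5.2 0.8;0 0 0.44 1.13 -0.25 -5.2 0.8' 15 && python3 -m jog '0 0 0 0 0 -0.3 0.8;0 0 0 0 0 -0.53 0.8;0 0 0 0 0 -0.53 0.8;0 0 0 0 0 -0.53 0.8'
```

```text
time_s: 9.6
ee_pos: [439.7, 220.2, 62.7]
ee_rot: [179.8, 0.3, -7.4]
force: [0.3, -0.2, 0.8]
gripper_width: 73.0
time_s: 10.1
ee_pos: [441.5, 221.3, 52.2]
ee_rot: [-180.0, -0.1, -7.4]
force: [-0.1, -0.8, -0.0]
gripper_width: 73.4
```

```bash
python3 -m jog '0 0 0 0 0 0 0.45;0 0 0 0 0 0 0.45;0 0 0 0 0 0 0.45;0 0 0 0 0 0 0.45;0 0 0 0 0 0 0.45' 15 && python3 -m jog '0 0 0 0 0 0 0.45;0 0 0 0 0 0 0.45;0 0 0 0 0 0 0.45'
```

```text
time_s: 10.72
ee_pos: [441.2, 221.2, 51.8]
ee_rot: [180.0, -0.0, -7.4]
force: [-0.1, -0.0, 0.1]
gripper_width: 49.7
time_s: 11.1
ee_pos: [441.2, 221.2, 51.7]
ee_rot: [180.0, -0.0, -7.4]
force: [0.5, 0.8, 1.6]
gripper_width: 49.5
```

The plate is held (49.5 mm between the fingers). I lift slowly, level.

```bash
python3 -m jog '0 0 0 0 0 0.1 0.45;0 0 0 0 0 0.25 0.45;0 0 0 0 0 0.5 0.45;0 0 0 0 0 0.5 0.45;0 0 0 0 0 0.5 0.45' && python3 -m jog '0 0 0 0 0 0.6 0.45;0 0 0 0 0 1.2 0.45;0 0 0 0 0 1.8 0.45;0 0 0 -0.3 -0.3 2.4 0.45;0 0 0 -0.6 -0.8 3 0.45'
python3 - <<'E'
from h import *
P=camera_params('wrist'); a=grab_frame('wrist'); save(a,'w4.png'); np.savez('w4.npz',**P)
s=env.state(); print(s['ee_pos'],s['gripper_width'])
E
```

```text
time_s: 11.72
ee_pos: [441.2, 221.2, 64.3]
ee_rot: [180.0, -0.0, -7.4]
force: [1.0, 0.7, -1.0]
gripper_width: 49.4
time_s: 12.35
ee_pos: [425.4, 200.5, 140.3]
ee_rot: [180.0, 0.0, -7.4]
force: [0.2, 0.8, -0.7]
gripper_width: 49.8
[425.0916064  199.37917192 141.88110936] 49.551497157435875
```

View pics/w4.png

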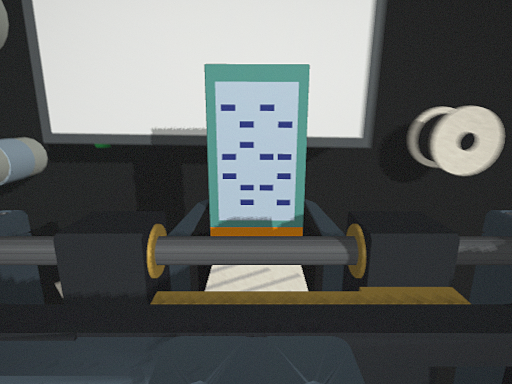

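The plate is held and looks level: far edge at row 65, columns 205-310. I check the tilt by projection, then travel to the reader.

```bash
python3 - <<'E'
from h import *
P=dict(np.load('w4.npz')); s=env.state(); T=s['ee_pos']; y=np.radians(-7.4); ax=np.array([np.cos(y),np.sin(y)]); ay=np.array([-ax[1],ax[0]])
for tilt in (-3,0,3):
    f=T[:2]+ax*89; z=T[2]+18.8+1.5+89*np.sin(np.radians(tilt))
    print(tilt,proj([[*(f+25*ay),z],[*(f-25*ay),z]],P).round(1).tolist())
E
python3 -m jog '0 0 0.4 -0.1 -1.2 0 0.45;0 0 0.8 -0.2 -2.8 0 0.45;0 0 1.2 -0.3 -4.6 0 0.45;0 0 1.6 -0.4 -6.4 0 0.45;0 0 2 -0.5 -8.2 0 0.45' && python3 -m jog '0 0 0 -0.1 -1.8 0 0.45;0 0 0 -0.1 -3.6 0 0.45;0 0 0 -0.2 -5.4 0 0.45;0 0 0 -0.2 -6.8 0 0.45;0 0 0 -0.3 -7.8 0 0.45' && python3 -m jog '0 0 0 0 0 0 0.45;0 0 0 0 0 0 0.45;0 0 0 0 0 0 0.45'
python3 - <<'E'
from h import *
s=env.state(); P=camera_params('wrist'); a=grab_frame('wrist'); save(a,'w5.png'); np.savez('w5.npz',T=s['ee_pos'],r=s['ee_rot'],**P)
E
```

```text
-3 [[206.1, 65.4], [310.5, 65.4]]
0 [[204.4, 63.9], [312.2, 63.9]]
3 [[202.7, 62.3], [314.1, 62.3]]
time_s: 13.02
ee_pos: [412.9, -5.4, 139.5]
ee_rot: [180.0, -0.0, 2.7]
force: [0.2, -0.3, -0.7]
gripper_width: 49.7
time_s: 13.65
ee_pos: [405.5, -200.5, 139.4]
ee_rot: [180.0, -0.0, 2.5]
force: [0.6, -0.9, -0.2]
gripper_width: 49.7
time_s: 14.02
ee_pos: [406.0, -197.9, 139.3]
ee_rot: [-180.0, 0.0, 2.7]
force: [-0.8, -0.8, -0.8]
gripper_width: 49.2
```

View pics/w5.png

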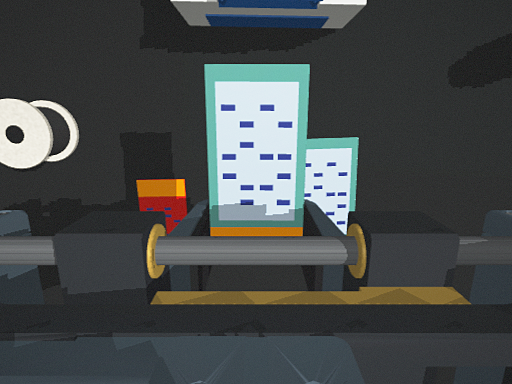

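Held level to within about 2°. The dock's front shows at the top (row 27, columns ~188-352). I raise and advance above the reader for a proper look.

```bash
python3 -m jog '0 0 0 0 0 1.5 0.45;0 0 0 0.6 0 3 0.45;0 0 0 1.6 0 4 0.45;0 0 0 2.6 0 4 0.45;0 0 0 2.6 0 4 0.45' && python3 -m jog '0 0 0 0 0 0 0.45;0 0 0 0 0 0 0.45;0 0 0 0 0 0 0.45'
python3 - <<'E'
from h import *
s=env.state(); P=camera_params('wrist'); a=grab_frame('wrist'); save(a,'w6.png'); np.savez('w6.npz',T=s['ee_pos'],r=s['ee_rot'],**P)
save(cv2.resize(a[0:240,60:460],None,fx=2,fy=2,interpolation=cv2.INTER_CUBIC),'w6c.png')
E
```

```text
time_s: 14.7
ee_pos: [472.3, -198.1, 239.1]
ee_rot: [180.0, -0.0, 2.7]
force: [-0.5, -0.2, -0.6]
gripper_width: 49.5
time_s: 15.08
ee_pos: [470.6, -198.8, 239.2]
ee_rot: [-180.0, 0.0, 2.6]
force: [-0.1, 0.2, -1.6]
gripper_width: 49.4
```

View pics/w6c.png

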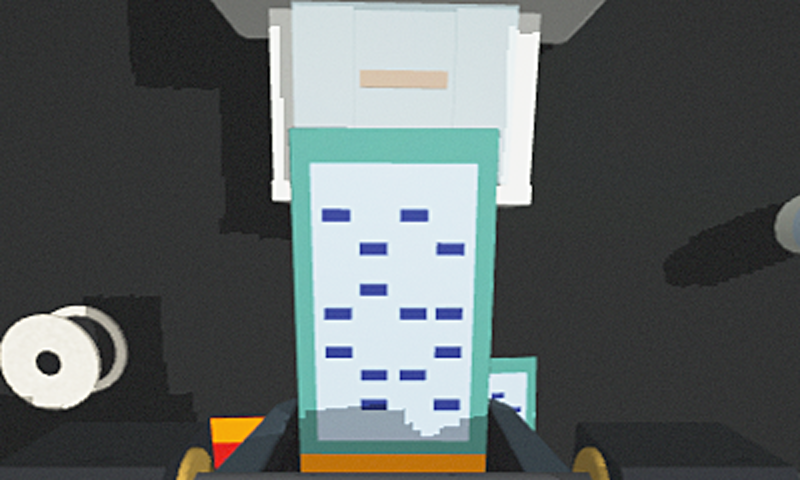

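The dock's white side walls show at crop columns ~270 and ~540, with front corners at (272,200) and (532,205). The carriage strip is at (360-447, 70-88). I fit the reader pose and the plate pose in hand from these.

Run:
```python
from h import *
D=np.load('w6.npz'); P={k:D[k] for k in('K','rvec','tvec')}; print('T',D['T'],D['r'])
c=lambda p: np.array(p,float)/2+[60,0]
for z in (70,73,76):
    L=back(c([[270,40],[272,180]]),z,P)[:,:2]; R=back(c([[540,40],[534.5,185]]),z,P)[:,:2]
    F=back(c([[273,187],[533,192]]),z,P)[:,:2]
    dl=L[0]-L[1]; dr=R[0]-R[1]; df=F[1]-F[0]
    print(z,'yawL',np.degrees(np.arctan2(dl[1],dl[0])).round(2),'yawR',np.degrees(np.arctan2(dr[1],dr[0])).round(2),'yawF',np.degrees(np.arctan2(df[0],-df[1])).round(2),'width',np.linalg.norm(df).round(1),'front mid',F.mean(0).round(1))
for z in (0,3,58): print('lower corners',z,back(c([[273,201],[532,206]]),z,P)[:,:2].round(1).tolist())
print('carr',[back(c([[360,88],[447,88],[403.5,79]]),z,P)[:,:2].round(1).tolist() for z in (61,66)])
# plate pose in hand by PnP
a=cv2.imread('pics/w6.png'); h=cv2.cvtColor(a,cv2.COLOR_BGR2HSV)
teal=(h[...,0]>70)&(h[...,0]<100)&(h[...,1]>70)&(h[...,2]>90); teal[:,:200]=0; teal[:,309:]=0; teal[228:]=0
ys,xs=np.nonzero(teal); print('teal',xs.min(),xs.max(),ys.min(),ys.max())
row=lambda y:(np.nonzero(teal[y])[0][[0,-1]]+[0,1])
for y in (68,80,120,160,200,215): print(y,row(y))
T=D['T']; yw=np.radians(D['r'][2]); ax=np.array([np.cos(yw),np.sin(yw)]); ay=np.array([-ax[1],ax[0]])
for tilt in (-3,-1.5,0,1.5):
    q=[[*(T[:2]+ax*d+s*25*ay),T[2]+20.3+d*np.sin(np.radians(tilt))] for d in (89,7) for s in (1,-1)]
    print(tilt,proj(q,P).round(1).tolist())
D=np.load('w5.npz'); P={k:D[k] for k in('K','rvec','tvec')}
for z in (3,55,61,75): print('w5 front',z,back([[188,25],[352,27]],z,P)[:,:2].round(1).tolist())
# w5 column scan through left wall / blue lip
w=cv2.imread('pics/w5.png')
for col in (195,215,230): print(col,w[0:34:2,col].tolist())
```

```text
T [ 470.58913836 -198.75626352  239.23491823] [-1.79997554e+02  1.69519409e-02  2.58059838e+00]
70 yawL 0.7 yawR 3.53 yawF 1.51 width 140.4 front mid [ 555.9 -201. ]
73 yawL 0.7 yawR 3.53 yawF 1.51 width 139.2 front mid [ 555.8 -200.9]
76 yawL 0.7 yawR 3.53 yawF 1.51 width 138.0 front mid [ 555.6 -200.9]
lower corners 0 [[548.7, -117.4], [553.1, -286.9]]
lower corners 3 [[548.6, -118.0], [553.0, -286.2]]
lower corners 58 [[547.1, -128.5], [550.9, -274.0]]
carr [[[607.2, -175.6], [609.3, -222.0], [612.7, -198.6]], [[606.2, -175.9], [608.3, -221.6], [611.6, -198.5]]]
teal 204 308 64 226
68 [205 309]
80 [205 309]
120 [206 308]
160 [207 306]
200 [209 305]
215 [210 303]
-3 [[204.0, 65.4], [307.4, 65.3], [209.0, 227.8], [302.5, 227.8]]
-1.5 [[203.2, 64.6], [308.2, 64.6], [208.9, 227.9], [302.6, 227.9]]
0 [[202.3, 63.9], [309.0, 63.8], [208.9, 228.0], [302.6, 228.0]]
1.5 [[201.4, 63.1], [309.9, 63.1], [208.8, 228.2], [302.7, 228.2]]
w5 front 3 [[548.3, -128.3], [553.6, -280.3]]
w5 front 55 [[535.6, -139.6], [540.0, -265.9]]
w5 front 61 [[534.2, -140.9], [538.5, -264.2]]
w5 front 75 [[530.7, -143.9], [534.8, -260.4]]
195 [[254, 255, 255], [104, 110, 108], [107, 113, 110], [110, 113, 111], [109, 112, 112], [108, 113, 112], [111, 114, 113], [109, 114, 111], [111, 116, 116], [108, 113, 111], [110, 110, 110], [110, 114, 114], [116, 120, 118], [31, 36, 34], [37, 37, 38], [33, 38, 36], [32, 35, 34]]
215 [[188, 190, 187], [113, 116, 116], [111, 114, 114], [108, 111, 111], [106, 113, 110], [112, 116, 112], [107, 112, 113], [129, 87, 63], [80, 50, 25], [78, 50, 29], [74, 39, 19], [76, 48, 27], [78, 47, 29], [51, 43, 33], [29, 32, 32], [37, 40, 37], [36, 39, 32]]
230 [[98, 59, 27], [97, 59, 33], [99, 57, 28], [98, 53, 22], [113, 117, 116], [111, 115, 114], [109, 114, 114], [124, 92, 72], [100, 60, 34], [76, 47, 29], [78, 49, 28], [76, 47, 27], [76, 46, 24], [64, 45, 33], [29, 33, 29], [33, 35, 34], [28, 33, 23]]
```

Run:
```python
from h import *
D=np.load('w6.npz'); P={k:D[k] for k in('K','rvec','tvec')}
c=lambda p: np.array(p,float)/2+[60,0]
print('cover/housing junction z73',back(c([[400,3],[400,10]]),73,P)[:,:2].round(1).tolist(),'housing top edge z118',back(c([[255,38],[550,42]]),118,P)[:,:2].round(1).tolist())
a=cv2.imread('pics/w6.png')
for col in (198,201,318,322): print(col,[int(v) for v in a[86:108,col].mean(1)])
for row in (20,50,80): 
    r=a[row,185:215].mean(1).astype(int); q=a[row,310:340].mean(1).astype(int); print(row,r.tolist(),q.tolist())
D=np.load('w5.npz'); P={k:D[k] for k in('K','rvec','tvec')}
print('w5 row1 z73',back([[172,1],[367,1]],73,P)[:,:2].round(1).tolist(),'lip row7',[back([[247,7],[318,7]],z,P)[:,:2].round(1).tolist() for z in (65,70)],'low lip row14/27',back([[247,14],[247,27]],55,P)[:,:2].round(1).tolist())
w=cv2.imread('pics/w5.png')
print([x.tolist() for x in w[3,215:340:5]])
print([int(x.mean()) for x in w[1,160:190:2]],[int(x.mean()) for x in w[1,350:380:2]])
```

```text
cover/housing junction z73 [[644.9, -195.0], [641.8, -195.1]] housing top edge z118 [[614.1, -132.2], [618.3, -261.7]]
198 [251, 251, 250, 249, 247, 245, 244, 245, 244, 244, 244, 244, 248, 255, 136, 13, 32, 35, 41, 35, 37, 29]
201 [238, 237, 237, 234, 243, 244, 243, 243, 243, 243, 243, 243, 246, 255, 156, 39, 30, 38, 36, 34, 37, 32]
318 [243, 243, 243, 243, 243, 243, 243, 243, 243, 243, 243, 243, 243, 243, 247, 255, 163, 48, 43, 51, 52, 52]
322 [244, 244, 244, 244, 244, 244, 244, 243, 243, 243, 243, 243, 243, 244, 248, 255, 144, 40, 47, 52, 51, 51]
20 [26, 29, 27, 29, 28, 26, 28, 24, 6, 101, 232, 251, 243, 246, 237, 175, 182, 184, 185, 183, 187, 210, 225, 222, 221, 221, 220, 222, 221, 221] [220, 221, 220, 217, 230, 241, 240, 239, 240, 242, 242, 242, 242, 242, 242, 242, 242, 244, 247, 208, 99, 114, 117, 118, 119, 118, 116, 114, 115, 118]
50 [35, 35, 37, 37, 27, 37, 36, 38, 36, 14, 111, 235, 250, 243, 244, 248, 240, 178, 186, 187, 183, 194, 217, 223, 222, 222, 223, 222, 222, 224] [223, 223, 219, 233, 242, 240, 241, 243, 243, 243, 243, 243, 243, 243, 243, 245, 249, 199, 21, 44, 47, 50, 
[... 305 characters left out ...]
8, 50]
w5 row1 z73 [[546.1, -132.3], [552.4, -269.4]] lip row7 [[[547.1, -184.9], [549.5, -236.7]], [[545.6, -185.1], [548.0, -235.8]]] low lip row14/27 [[545.4, -184.7], [536.3, -185.0]]
[[104, 110, 110], [85, 51, 24], [88, 52, 23], [98, 58, 27], [98, 59, 31], [98, 57, 24], [100, 60, 30], [100, 60, 30], [104, 63, 40], [100, 60, 31], [97, 55, 21], [102, 61, 37], [97, 56, 26], [99, 58, 29], [99, 60, 29], [97, 57, 18], [100, 60, 33], [101, 61, 35], [95, 57, 26], [79, 50, 23], [74, 44, 19], [236, 241, 240], [238, 242, 242], [239, 243, 242], [255, 255, 255]]
[30, 33, 38, 32, 36, 64, 139, 128, 126, 146, 143, 144, 147, 145, 148] [241, 240, 241, 241, 240, 241, 240, 244, 182, 40, 45, 47, 50, 47, 46]
```

The estimates agree: dock front and mouth at (549,-201), yaw about 2.4°, carriage front at about 608 and housing at about 644. Only the slot height is uncertain by a few mm. I therefore feel the top of the lip (74 mm above the origin) lightly with the fingertips, keeping the plate above the cover and short of the housing.

```bash
sed -i 's/>2.0/>2.5/' g.py; python3 -m jog '0 0 0 1.2 -0.04 -1 0.45;0 0 0 2.4 -0.08 -2.2 0.45;0 0 0 2.94 -0.08 -3.6 0.45;0 0 0 2.94 -0.08 -5 0.45;0 0 0 2.94 -0.08 -5.8 0.45' && python3 -m jog '0 0 0 0 0 0 0.45;0 0 0 0 0 0 0.45;0 0 0 0 0 -0.1 0.45' && python3 g.py && python3 -m jog '0 0 0 0 0 -0.08 0.45;0 0 0 0 0 -0.16 0.45;0 0 0 0 0 -0.16 0.45' && python3 g.py
```

```text
time_s: 15.75
ee_pos: [543.7, -200.5, 92.1]
ee_rot: [-179.9, 0.2, 2.6]
force: [-0.1, 0.7, -1.0]
gripper_width: 49.7
time_s: 16.12
ee_pos: [545.6, -201.2, 93.2]
ee_rot: [179.9, -0.2, 2.6]
force: [-0.1, -0.7, -0.8]
gripper_width: 49.9
F [-0.05 -0.75 -0.75]
time_s: 16.5
ee_pos: [544.6, -200.8, 87.7]
ee_rot: [-180.0, 0.0, 2.6]
force: [0.6, 0.2, -0.7]
gripper_width: 49.4
F [ 0.62  0.23 -0.72]
```

```bash
S() { :; }; python3 -m jog '0 0 0 0 0 -0.08 0.45;0 0 0 0 0 -0.16 0.45;0 0 0 0 0 -0.16 0.45' && python3 g.py && python3 -m jog '0 0 0 0 0 -0.04 0.45;0 0 0 0 0 -0.04 0.45' && python3 g.py && python3 -m jog '0 0 0 0 0 -0.04 0.45;0 0 0 0 0 -0.04 0.45' && python3 g.py && python3 -m jog '0 0 0 0 0 -0.04 0.45;0 0 0 0 0 -0.04 0.45' && python3 g.py && python3 -m jog '0 0 0 0 0 -0.04 0.45;0 0 0 0 0 -0.04 0.45' && python3 g.py && python3 -m jog '0 0 0 0 0 -0.04 0.45;0 0 0 0 0 -0.04 0.45' && python3 g.py && python3 -m jog '0 0 0 0 0 -0.04 0.45;0 0 0 0 0 -0.04 0.45' && python3 g.py && python3 -m jog '0 0 0 0 0 -0.04 0.45;0 0 0 0 0 -0.04 0.45' && python3 g.py && python3 -m jog '0 0 0 0 0 -0.04 0.45;0 0 0 0 0 -0.04 0.45' && python3 g.py && python3 -m jog '0 0 0 0 0 -0.04 0.45;0 0 0 0 0 -0.04 0.45' && python3 g.py && python3 -m jog '0 0 0 0 0 -0.04 0.45;0 0 0 0 0 -0.04 0.45' && python3 g.py
```

```text
time_s: 16.88
ee_pos: [544.5, -200.8, 83.5]
ee_rot: [-180.0, 0.0, 2.6]
force: [-0.2, 0.3, -0.2]
gripper_width: 49.6
F [-0.22  0.26 -0.21]
time_s: 17.12
ee_pos: [544.7, -200.8, 82.7]
ee_rot: [180.0, 0.0, 2.6]
force: [-0.1, 0.5, -0.7]
gripper_width: 49.9
F [-0.07  0.52 -0.68]
time_s: 17.38
ee_pos: [544.7, -200.8, 81.7]
ee_rot: [180.0, 0.0, 2.6]
force: [0.6, -0.2, -0.7]
gripper_width: 49.8
F [ 0.58 -0.17 -0.67]
time_s: 17.62
ee_pos: [544.6, -200.8, 80.6]
ee_rot: [-180.0, 0.0, 2.6]
force: [-0.5, -0.1, -0.3]
gripper_width: 49.3
F [-0.45 -0.07 -0.27]
time_s: 17.88
ee_pos: [544.6, -200.8, 79.6]
ee_rot: [180.0, 0.0, 2.6]
force: [-0.1, -0.3, -0.3]
gripper_width: 49.2
F [-0.13 -0.33 -0.31]
time_s: 18.12
ee_pos: [544.6, -200.8, 78.6]
ee_rot: [-180.0, 0.0, 2.6]
force: [-0.4, 0.2, -0.5]
gripper_width: 49.6
F [-0.44  0.18 -0.48]
time_s: 18.38
ee_pos: [544.8, -200.9, 77.9]
ee_rot: [180.0, -0.0, 2.6]
force: [-0.3, -0.4, 1.7]
gripper_width: 49.7
F [-0.31 -0.39  1.66]
time_s: 18.62
ee_pos: [544.9, -200.9, 77.6]
ee_rot: [180.0, -0.0, 2.6]
force: [-1.2, 0.3, 4.5]
gripper_width: 49.4
F [-1.25  0.29  4.5 ]
```

Contact at TCP z ≈ 77.9, so the reader is raised about 3.9 mm and the slot floor is at about 61.9. The plate's underside is 16.3 mm above the TCP, so I insert at TCP z ≈ 47. I back off and line up in front of the mouth.

```bash
python3 -m jog '0 0 0 0 0 0.5 0.45;0 0 0 -1.5 -0.06 0.7 0.45;0 0 0 -3 -0.12 0.6 0.45;0 0 0 -4.4 -0.17 0 0.45;0 0 0 -4.4 -0.17 -0.6 0.45' && python3 -m jog '0 0 0 0 0 -0.3 0.45;0 0 0 0 0 -0.6 0.45;0 0 0 0 0 -0.6 0.45;0 0 0 0 0 -0.6 0.45;0 0 0 0 0 -0.6 0.45'
python3 - <<'E'
from h import *
s=env.state(); P=camera_params('wrist'); a=grab_frame('wrist'); save(a,'w7.png'); np.savez('w7.npz',T=s['ee_pos'],r=s['ee_rot'],**P)
print(s['ee_pos'],s['ee_rot'],s['gripper_width'])
save(cv2.resize(a[0:240,100:420],None,fx=2.5,fy=2.5,interpolation=cv2.INTER_CUBIC),'w7c.png')
E
```

```text
time_s: 19.25
ee_pos: [432.2, -204.8, 62.0]
ee_rot: [-180.0, 0.1, 2.5]
force: [1.1, 0.3, 0.2]
gripper_width: 49.7
time_s: 19.88
ee_pos: [435.1, -205.2, 47.0]
ee_rot: [180.0, -0.0, 2.6]
force: [-0.3, 0.4, 0.5]
gripper_width: 49.5
[ 435.05903525 -205.16992525   47.02382612] [ 1.79974632e+02 -3.52748894e-02  2.60576960e+00] 49.511575520775146
```

View pics/w7c.png

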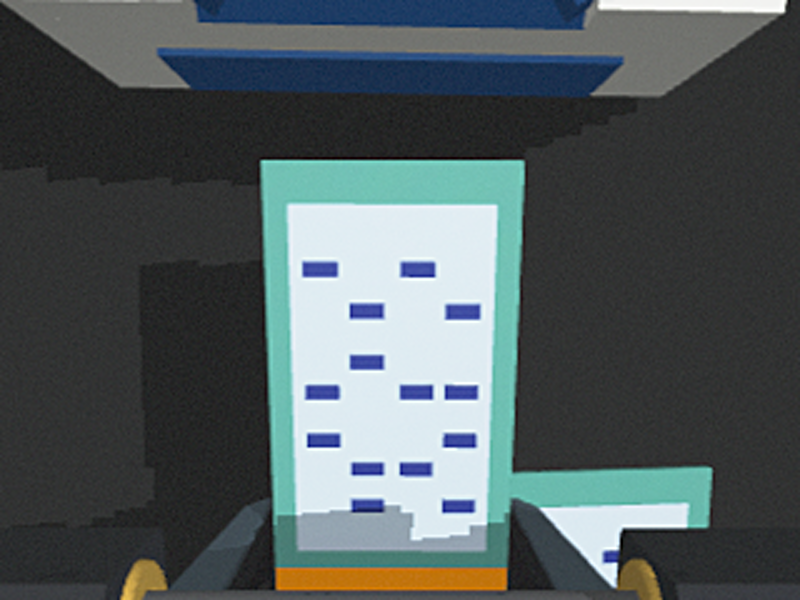

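The plate (nose mid 392) is centred on the lip (mid 391), but the lip lines slope about 1.2° against the plate's nose edge. I correct the yaw by about -1° about the nose and start feeding in.

```bash
cat > g3.py <<'E'
import sys
from workcell import env
f=env.state()['force']; print('F',f.round(2)); sys.exit(int(max(abs(f))>4))
E
python3 -m jog '0 0 -0.2 0 0.07 0 0.45;0 0 -0.2 0.25 0.077 0 0.45;0 0 -0.2 0.5 0.084 0 0.45;0 0 -0.2 0.8 0.092 0 0.45;0 0 -0.2 0.8 0.092 0 0.45' && python3 g3.py && python3 -m jog '0 0 0 0.2 0.006 0 0.45;0 0 0 0.4 0.011 0 0.45;0 0 0 0.4 0.011 0 0.45' && python3 g3.py && python3 -m jog '0 0 0 0.2 0.006 0 0.45;0 0 0 0.4 0.011 0 0.45;0 0 0 0.4 0.011 0 0.45' && python3 g3.py
```

```text
time_s: 20.55
ee_pos: [455.5, -202.9, 46.7]
ee_rot: [180.0, -0.0, 1.6]
force: [0.7, -0.7, -1.0]
gripper_width: 49.6
F [ 0.74 -0.68 -0.96]
time_s: 20.92
ee_pos: [465.2, -202.6, 46.7]
ee_rot: [180.0, -0.0, 1.6]
force: [0.8, 0.2, -0.5]
gripper_width: 49.8
F [ 0.78  0.25 -0.52]
time_s: 21.3
ee_pos: [475.2, -202.3, 46.8]
ee_rot: [180.0, -0.0, 1.6]
force: [-0.0, -0.4, -0.7]
gripper_width: 49.7
F [-0.01 -0.42 -0.74]
```

The nose is about 15 mm in with no contact force. I continue towards the carriage.

```bash
python3 -m jog '0 0 0 0.2 0.006 0 0.45;0 0 0 0.4 0.011 0 0.45;0 0 0 0.4 0.011 0 0.45' && python3 g3.py && python3 -m jog '0 0 0 0.2 0.006 0 0.45;0 0 0 0.4 0.011 0 0.45;0 0 0 0.4 0.011 0 0.45' && python3 g3.py && python3 -m jog '0 0 0 0.2 0.006 0 0.45;0 0 0 0.4 0.011 0 0.45;0 0 0 0.4 0.011 0 0.45' && python3 g3.py && python3 -m jog '0 0 0 0.1 0.003 0 0.45;0 0 0 0.2 0.006 0 0.45;0 0 0 0.2 0.006 0 0.45' && python3 g3.py
```

```text
time_s: 21.68
ee_pos: [485.2, -202.0, 46.8]
ee_rot: [180.0, -0.0, 1.6]
force: [0.4, -0.7, 0.3]
gripper_width: 49.7
F [ 0.4  -0.71  0.28]
time_s: 22.05
ee_pos: [495.2, -201.7, 46.7]
ee_rot: [180.0, -0.0, 1.6]
force: [1.1, -0.5, -1.3]
gripper_width: 49.7
F [ 1.06 -0.46 -1.28]
time_s: 22.42
ee_pos: [505.2, -201.5, 46.8]
ee_rot: [180.0, -0.0, 1.6]
force: [0.9, -0.3, -0.6]
gripper_width: 49.4
F [ 0.85 -0.28 -0.64]
time_s: 22.8
ee_pos: [509.9, -201.3, 46.7]
ee_rot: [180.0, -0.0, 1.6]
force: [-0.7, -0.0, 0.3]
gripper_width: 49.5
F [-0.71 -0.01  0.28]
```

```bash
sed -i 's/>4)/>6)/' g3.py; python3 -m jog '0 0 0 0.1 0.003 0 0.45;0 0 0 0.2 0.006 0 0.45;0 0 0 0.2 0.006 0 0.45' && python3 g3.py && python3 -m jog '0 0 0 0.1 0.003 0 0.45;0 0 0 0.2 0.006 0 0.45' && python3 g3.py && python3 -m jog '0 0 0 0.06 0.002 0 0.45;0 0 0 0.12 0.003 0 0.45' && python3 g3.py && python3 -m jog '0 0 0 0.06 0.002 0 0.45;0 0 0 0.12 0.003 0 0.45' && python3 g3.py && python3 -m jog '0 0 0 0.06 0.002 0 0.45;0 0 0 0.08 0.002 0 0.45' && python3 g3.py && python3 -m jog '0 0 0 0.04 0.001 0 0.45;0 0 0 0.08 0.002 0 0.45' && python3 g3.py
```

```text
time_s: 23.18
ee_pos: [514.9, -201.1, 46.7]
ee_rot: [180.0, -0.0, 1.6]
force: [-0.1, 0.2, -0.1]
gripper_width: 49.6
F [-0.11  0.24 -0.12]
time_s: 23.42
ee_pos: [519.0, -200.9, 46.6]
ee_rot: [-180.0, 0.1, 1.6]
force: [-3.7, 0.0, -0.5]
gripper_width: 49.5
F [-3.73  0.03 -0.51]
time_s: 23.68
ee_pos: [522.1, -200.8, 46.5]
ee_rot: [-180.0, 0.1, 1.6]
force: [-2.8, -0.3, -0.4]
gripper_width: 49.4
F [-2.84 -0.26 -0.4 ]
time_s: 23.92
ee_pos: [525.6, -200.7, 46.6]
ee_rot: [-180.0, 0.0, 1.6]
force: [-2.7, 0.4, -0.2]
gripper_width: 49.6
F [-2.71  0.41 -0.24]
time_s: 24.18
ee_pos: [527.8, -200.7, 46.7]
ee_rot: [-180.0, 0.0, 1.6]
force: [-2.9, 0.3, 0.1]
gripper_width: 49.8
F [-2.89  0.33  0.08]
time_s: 24.42
ee_pos: [529.7, -200.6, 46.7]
ee_rot: [-180.0, 0.0, 1.6]
force: [-3.3, 0.6, -0.2]
gripper_width: 49.6
F [-3.3   0.59 -0.2 ]
```

The carriage slides at about 3 N, with contact near x ≈ 518. I take small steps to the hard stop.

```bash
python3 -m jog '0 0 0 0.02 0 0 0.45;0 0 0 0.04 0.001 0 0.45;0 0 0 0.04 0.001 0 0.45' && python3 g3.py && python3 -m jog '0 0 0 0.02 0 0 0.45;0 0 0 0.04 0.001 0 0.45;0 0 0 0.04 0.001 0 0.45' && python3 g3.py && python3 -m jog '0 0 0 0.02 0 0 0.45;0 0 0 0.04 0.001 0 0.45;0 0 0 0.04 0.001 0 0.45' && python3 g3.py && python3 -m jog '0 0 0 0.02 0 0 0.45;0 0 0 0.04 0.001 0 0.45;0 0 0 0.04 0.001 0 0.45' && python3 g3.py
```

```text
time_s: 24.8
ee_pos: [530.4, -200.6, 46.6]
ee_rot: [-180.0, 0.0, 1.6]
force: [-4.1, -0.5, -0.7]
gripper_width: 49.4
F [-4.12 -0.46 -0.68]
time_s: 25.18
ee_pos: [530.4, -200.6, 46.5]
ee_rot: [-180.0, 0.2, 1.6]
force: [-6.2, -1.1, -0.5]
gripper_width: 49.7
F [-6.19 -1.1  -0.52]
```

The hard stop is reached at x = 530.4 with 6 N, after ~12 mm of carriage travel. I lower ~1 mm so the plate rests on the floor, then release slowly.

```bash
python3 -m jog '0 0 0 0 0 -0.03 0.45;0 0 0 0 0 -0.03 0.56;0 0 0 0 0 -0.03 0.62;0 0 0 0 0 -0.03 0.7;0 0 0 0 0 -0.03 0.75' && python3 -m jog '0 0 0 0 0 0 0.75;0 0 0 0 0 0 0.75;0 0 0 -0.2 0 0 0.75;0 0 0 -0.5 -0.01 0 0.75;0 0 0 -0.5 -0.01 0 0.75'
python3 - <<'E'
from h import *
s=env.state(); P=camera_params('wrist'); a=grab_frame('wrist'); save(a,'w8.png'); np.savez('w8.npz',T=s['ee_pos'],r=s['ee_rot'],**P)
print(s['ee_pos'],s['force'])
E
python3 -m jog '0 0 0 0 0 1 0.75;0 0 0 0 0 2.5 0.75;0 0 0 -0.3 0 4.5 0.75;0 0 0 -0.6 0 6.5 0.75;0 0 0 -1 0 8 0.75' && python3 -m jog '0 0 0 0 0 0 0.75;0 0 0 0 0 0 0.75;0 0 0 0 0 0 0.75;0 0 0 0 0 0 0.75'
python3 - <<'E'
from h import *
s=env.state(); P=camera_params('wrist'); a=grab_frame('wrist'); save(a,'w9.png'); np.savez('w9.npz',T=s['ee_pos'],r=s['ee_rot'],**P)
save(cv2.resize(a[0:240,100:420],None,fx=2.5,fy=2.5,interpolation=cv2.INTER_CUBIC),'w9c.png')
print(s['ee_pos'],s['force'])
E
```

```text
time_s: 25.8
ee_pos: [532.2, -201.0, 46.1]
ee_rot: [180.0, -0.1, 1.6]
force: [-1.7, 0.2, -0.4]
gripper_width: 67.9
time_s: 26.42
ee_pos: [518.7, -200.8, 46.1]
ee_rot: [-180.0, -0.0, 1.6]
force: [0.1, -0.2, -0.3]
gripper_width: 68.6
[ 518.66212314 -200.84297202   46.09263336] [ 0.05192651 -0.24549589 -0.25242144]
time_s: 27.1
ee_pos: [494.7, -201.1, 248.5]
ee_rot: [179.9, -0.2, 1.6]
force: [0.3, -0.4, -0.9]
gripper_width: 68.4
time_s: 27.6
ee_pos: [493.9, -200.7, 244.7]
ee_rot: [-179.9, 0.1, 1.6]
force: [-1.0, 0.8, 0.1]
gripper_width: 68.8
[ 493.92902557 -200.68335939  244.66858752] [-1.0041473   0.84815168  0.11568555]
```

View pics/w9c.png

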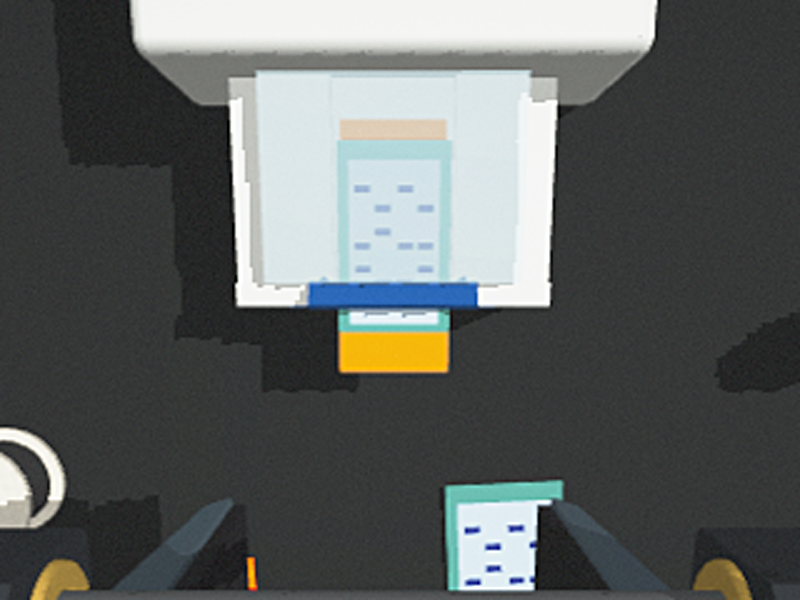

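The plate is in the slot under the cover, against the carriage strip (crop 340-446, row 140). Its orange end juts out, edge at row 373. I check the numbers.

Run:
```python
from h import *
D=np.load('w9.npz'); P={k:D[k] for k in('K','rvec','tvec')}
c=lambda p: np.array(p,float)/2.5+[100,0]
e=back(c([[339,373],[449,373]]),65,P)[:,:2]; n=back(c([[338,140],[450,140]]),65,P)[:,:2]
f=back(c([[236,307],[551,306]]),74,P)[:,:2]
print('end',e.mean(0),'nose/carriage',n.mean(0),'len',np.linalg.norm(n.mean(0)-e.mean(0)),'dock front',f.mean(0),'protrusion',(f.mean(0)-e.mean(0)))
s=env.state(); print(s['time_s'],s['force'],s['gripper_width'])
```

```text
end [ 518.78118502 -201.72048165] nose/carriage [ 619.42432582 -198.79847824] len 100.68554958395903 dock front [ 549.31285787 -200.55328053] protrusion [30.53167285  1.16720113]
27.65 [-0.14169957 -0.01104934 -0.49055642] 68.26711570493168
```

The end juts out 30.5 mm (30 expected), and the carriage front went from about 608 to about 619.5. The robot is clear, so I hand in.

```bash
python3 -c "
from workcell import env
print(env.job_done())"
```

```text
the job is handed in; nothing more can be done
None
```

I handed the job in at about 27.7 s of the 72 s. By my checks the plate is fully home in the reader; `env.job_done()` gives no verdict.

**What I did**
- **Slide:** I felt for the light box top (about 68 mm above the bench). I pressed the plate with 5–8 N and slid it until its frosted end was about 40 mm out over the front edge. It lay there at rest while I measured it.
- **Grasp and lift:** I took it by its long sides with 15 N and lifted it level, to within about 2°.
- **Reader height:** I felt the reader's lip lightly with the fingertips (4.5 N) to find the slot height.
- **Insertion:** I fed the plate in without any noticeable contact. The carriage slid at about 3 N and met its stop at 6 N. I then let go and withdrew.

**Last checks**
- **Plate:** it juts out 30.5 mm from the dock front (30 mm expected), with its nose against the carriage.
- **Carriage:** its front moved from about 608 to 619.5 mm, against a full travel of 12 mm.
- **Robot:** it is clear of everything, with wrist forces at noise level.

**Disagreements and gaps**
- **Reader angle:** estimates ranged from 1.4° to 2.6°; I used about 1.6°.
- **Camera-only figures:** the final numbers come from one camera, good to about 2 mm.
- **Bystanders:** I did not measure them again at the end; no contact with any of them was noticed.

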